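Post the borrowed calculator into the returns box

TASK

The abacus lesson is about to start: take the blue pocket calculator out of the desk rack and post it through the slot in the top of the green returns box, so that it ends up fully inside the box. Leave the red notebook and the white power bank standing in the rack.

Things in the scene. Friction and masses are not known exactly. Their poses are not given: they have to be found in the camera images.
- calculator_center (a point): Centre of the blue pocket calculator, a rigid slab 64 mm wide, 95 mm high and 14 mm thick, 60 to 130 g, keys on one face, standing upright in one of the three bays of a fixed dark wooden rack (which bay varies). Axes: x through the thickness, y along the width, z up. Centre 55.5 mm, top edge 103 mm above the desk; rack rails 35 mm high, so the upper 68 mm stand free, with 50 mm of room before and behind its faces.
- slot (a point): Centre of the slot in the lid of the green returns box, at the lid's top face, 125 mm above the desk. Slot 26 mm along this point's x, 88 mm along its y; z up. A brass lip around it rises 13 mm and flares outward to guide things in. The box is fixed, empty, 120 (x) by 160 mm (y), floor 6 mm above the desk: a calculator let go in the slot drops wholly below the lid.
- notebook_center (a point): Centre of the red hardback pocket notebook, 64 mm wide, 95 mm high and 14 mm thick, about 100 g, standing upright in another bay of the rack; axes as for the calculator. The bays are in one row along that y, 90 mm apart, each 20 by 77 mm, floor 8 mm above the desk. To be left there.
- powerbank_center (a point): Centre of the white power bank, 64 mm wide, 95 mm high and 14 mm thick, about 160 g, standing upright in the remaining bay; axes as for the calculator. To be left there.

How it is judged:
By the outcome, as a careful person would: the job done as asked, in the order asked, and still so for the second after the job is handed in, with the robot touching nothing.
It also fails if it takes over 38 s, if anything falls off the work surface, if the arm or the gripper's body presses on something with over 40 N, if the wrist force passes 120 N, or if a joint passes its speed limit or range.

ROBOT

A 6-joint arm with a two-finger parallel gripper is mounted at the origin on the work surface. World frame = base frame: x ahead of the robot, y to its left, z up, the work surface at z = 0. Lengths are in mm, angles in rad, forces in N, time in s.
With the tool pointing down it reaches from about 300 to 775 mm from the base axis. Payload 14.6 kg.
Tool frame: the origin (TCP) lies where the fingers leave the gripper's body, on its centre line; the fingertips stand 97 mm ahead of it and the grasp point (between the pads) lies ahead of it (grip_depth is the z of the grasp point in the tool frame, in mm); z points along the fingers, y is the line along which they close (so a half turn about z gives the same grasp; the last joint's range is limited). The gripper opens to 94 mm and grips with 3 to 60 N. Pads are 16 mm wide; open, the fingers measure 119 mm over their backs; the gripper's body (75 mm by 177 mm) begins 78 mm behind the grasp point.
Start: joints at [-1.384, 0.3, 1.521, -0, 1.321, -0.067], TCP at [138.09, -532.373, 302.646] pointing down, gripper open.
Joint ranges: [-3.03, 3.03], [-0.79, 2.21], [0.23, 2.52], [-1.04, 4.18], [0, 3.07], [-2.55, 2.55]. Speed limits (rad/s): [2.22, 2.22, 2.57, 3.14, 3.14, 3.14].

INTERFACE

Orientations are given as [roll, pitch, yaw] about the fixed x, y, z axes, in that order (R = Rz(yaw) Ry(pitch) Rx(roll)).
In Python, from cell import read_state, camera, sign_off, regions_of, spot_point, grip_depth gives the robot as it stands. The module is installed in compiled form; this text tells all that it offers.
- The arm moves only by the tool send_rows, never from a script. Its argument "series" is a list of rows, each a list of 3 entries, a list of its own where there are three numbers: the shift along the world's x, y, z in mm, then the turn about the world's z in degrees, then the closure, from -1 (fully open) to 1 (shut), so that 0 is half open. A call has 1 to 12 rows; each row shifts and turns the commanded pose from where the row before left it; what a row does not reach is not made up. A row lasts 1/10 s, in which the tool goes at most 50 mm and 8.59 degrees, less where a joint would pass 70% of its speed; a pose out of reach is approached as far as the arm can. A call is refused whole if a number of a shift passes 50 or a number of a turn 8.59, either way. A call with a gripper value outside its range is refused whole. The fingers move at their own pace and stop on an object; "squeeze" is the grip in N (left out, the last holds). Time passes only in rows, so rows that do not move let the fingers close. It gives the time, the measured TCP pose, the force, the opening and the grip force at its end, in the units of the state.
- read_state(): the state, without advancing time (a new reading comes with each control period).
- camera(name): name is "scene" or "top" or "wrist"; returns a dict with "color" (400x640x3 uint8, blue, green, red), "fx", "fy", "cx", "cy" (pixels), "camera_from_world" (4x4, takes a point from world to camera coordinates). Camera axes: x right, y down, z forward; pixel columns grow to the right and rows downward; lengths in mm; the calibration is good to about 2 mm. A picture is of the moment at which its call begins. There is no depth.
- sign_off(): hands the job in; it is judged then, once.
Trained networks look in a picture, given as the dict that the camera call returned (one of the last four; its "shot" number tells which), for a name from the list of things; names that differ only in an ending like _2 or _b are one class to them, and where a whole thing is asked for, a point or a joint stands for the part that bears it (a point fixed in the world has none). Each returns a list of dicts, best first, with "confidence" (0 to 1); they miss things now and then, are a little off and sometimes report something else, mostly with a low value. They report only what shows in the picture. A call takes as long as a camera call.
- regions_of(thing, picture): "mask" (400x640 bool, what is visible of it).
- spot_point(thing, picture): "point" ([x, y, z] in mm, in the coordinates of the camera as it stood for that picture, good to about 4 mm: a listed point, or the origin of a listed thing).
The state is a dict: "clock": time; "joints": joint angles; "qd": joint speeds; "effort": joint torques, N m; "eef_pos": TCP position; "eef_rot": TCP orientation; "wrist_force": force on the tool from outside, world axes, zero at the start; "moment": the same for the moment, N m; "finger_gap": finger opening in mm; "finger_force": force on a finger pad.
Only numpy, scipy, OpenCV 4.12 (cv2) and the standard library are available. Lean on these libraries where they do the work, as an engineer would, in place of code of your own. Each camera call takes 0.05 s, during which the arm holds its last target. There are 200 camera calls.

## Working session

There is one attempt and no reset: what is moved stays moved. The work goes in short steps, Python scripts to look and compute and a tool call to move; the robot and the scene stay as the last step left them, time stands still between calls to the robot, and variables do not carry over. Pictures are saved under pics/ and viewed, at most 10 in all, crops included, and the job is handed in when it is done.

Besides the shell and the picture viewer there is one more tool, called after "Emit:" by a JSON object that holds its "name" and its "arguments". send_rows: Moves the arm, as the interface text tells. Its arguments: {"type":"object","properties":{"series":{"type":"array"},"squeeze":{"type":"number"}},"required":["series"]}

```bash
mkdir -p pics
cat > h.py <<'E'
import numpy as np, cv2
from cell import *
def w(p,c): return (np.linalg.inv(c["camera_from_world"])@np.r_[p,1])[:3]
def pix_at_z(u,v,c,z):
    T=np.linalg.inv(c["camera_from_world"]); d=T[:3,:3]@np.array([(u-c["cx"])/c["fx"],(v-c["cy"])/c["fy"],1]); o=T[:3,3]
    return o+d*(z-o[2])/d[2]
E
python3 - <<'E'
from h import *
s=read_state(); print(s["eef_pos"],s["eef_rot"],s["finger_gap"],grip_depth)
for n in ("top","scene"):
    c=camera(n); cv2.imwrite(f"pics/{n}0.png",c["color"])
    for t in ("calculator_center","slot","notebook_center","powerbank_center"):
        for r in spot_point(t,c)[:2]: print(n,t,round(r["confidence"],2),w(r["point"],c).round(1))
E
```

```text
[ 138.06529651 -532.23503399  302.08052229] [-3.14043252e+00 -7.51836602e-05  2.53781770e-01] 93.62178213144813 78.39999999999999
top calculator_center 0.69 [456.3 110.   57.1]
top slot 0.87 [ 498.1 -181.1  124.5]
top notebook_center 0.91 [475.1 199.4  55.3]
top powerbank_center 0.58 [500.  283.6  56.5]
scene calculator_center 0.74 [457.6 109.4  55.5]
scene slot 0.87 [ 501.3 -180.3  119.7]
scene notebook_center 0.88 [481.1 198.   56.6]
scene powerbank_center 0.92 [498.6 284.7  55. ]
scene powerbank_center 0.59 [ 502.9 -181.3  121.2]
```

View pics/top0.png

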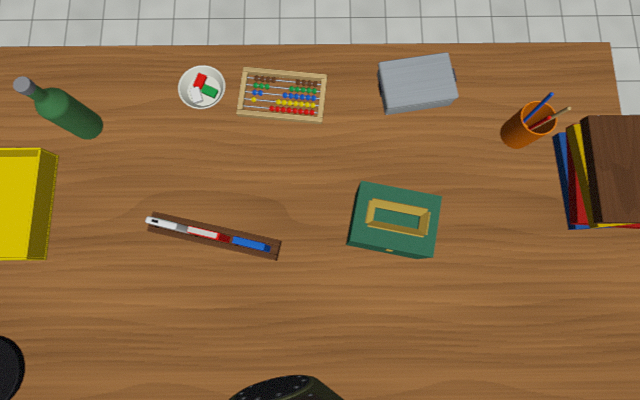

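View pics/scene0.png

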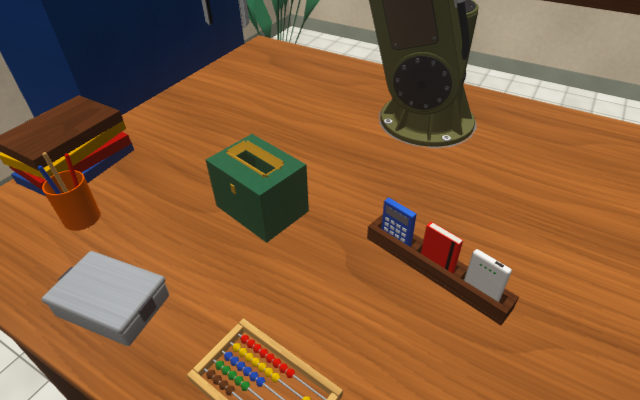

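The top view shows the calculator in the right-hand bay (about 250,243) and the slot at about (398,217). The scene view confirms blue, red and white in a row. I'll approach above the calculator while turning the tool across its thickness.

Emit:
{"name": "send_rows", "arguments": {"series": [[[20,40,0],7.7,-1],[[20,40,0],7.7,-1],[[20,40,0],7.7,-1],[[20,40,0],7.7,-1],[[20,40,0],7.7,-1],[[20,40,0],7.7,-1],[[20,40,0],7.7,-1],[[20,40,0],7.7,-1],[[20,40,0],0,-1],[[20,40,0],0,-1],[[20,40,0],0,-1],[[20,40,0],0,-1]], "squeeze": 25}}

```text
clock: 1.7
eef_pos: [378.5, -50.5, 303.0]
eef_rot: [3.141, 0.0, 1.329]
wrist_force: [0.7, -0.6, -0.2]
finger_gap: 93.8
finger_force: 0.0
```

Emit:
{"name": "send_rows", "arguments": {"series": [[[20,40,0],0,-1],[[20,40,0],0,-1],[[20,40,0],0,-1],[[10,20,0],0,-1],[[0,0,0],0,-1],[[0,0,0],0,-1]]}}

```text
clock: 2.3
eef_pos: [447.9, 87.6, 302.5]
eef_rot: [-3.141, 0.0, 1.33]
wrist_force: [0.0, -0.1, -0.9]
finger_gap: 94.1
finger_force: 0.0
```

Run:
```python
from h import *
s=read_state(); print(s["clock"],s["eef_pos"],np.degrees(s["eef_rot"]),s["joints"])
c=camera("wrist"); cv2.imwrite("pics/w1.png",c["color"])
for r in spot_point("calculator_center",c)[:2]: print(r["confidence"],w(r["point"],c))
for r in regions_of("calculator_center",c)[:1]:
    m=r["mask"].astype(np.uint8); b=cv2.boxPoints(cv2.minAreaRect(cv2.findNonZero(m)))
    print(r["confidence"],m.sum()); [print(p,pix_at_z(*p,c,103).round(1)) for p in b]
c=camera("top"); a=c["color"].astype(int)
h=cv2.cvtColor(c["color"],cv2.COLOR_BGR2HSV)
m=np.zeros((400,640),np.uint8); m[185:248,345:445]=cv2.inRange(h,(15,100,80),(32,255,255))[185:248,345:445]
m=cv2.morphologyEx(m,cv2.MORPH_OPEN,np.ones((2,2),np.uint8))
n,l,st,_=cv2.connectedComponentsWithStats(m); k=1+st[1:,4].argmax(); m=(l==k).astype(np.uint8); print(st[k])
b=cv2.boxPoints(cv2.minAreaRect(cv2.findNonZero(m))); B=np.array([pix_at_z(*p,c,138) for p in b]); print(B.round(1),B.mean(0))
cv2.imwrite("pics/t1.png",cv2.resize(c["color"][170:260,330:460],None,fx=4,fy=4))
```

```text
2.3 [447.89068604  87.6090117  302.46253222] [-1.79975080e+02  1.78316025e-02  7.61946360e+01] [ 1.12935705e-01  9.00178932e-02  1.77228725e+00 -1.47406415e-04
  1.27980335e+00  3.53927156e-01]
0.66 1282
[316.99997 131.99997] [458.3 142.9 103. ]
[332.99997 131.99997] [471.1 139.7 103. ]
[332.99997 208.99997] [455.9  75.6 103. ]
[316.99997 208.99997] [442.3  78.9 103. ]
[ 366  199   65   39 1200]
[[ 482.7 -116.2  138. ]
 [ 536.9 -128.7  138. ]
 [ 512.  -245.2  138. ]
 [ 458.5 -231.3  138. ]] [ 497.53918179 -180.36350009  138.        ]
```

View pics/w1.png

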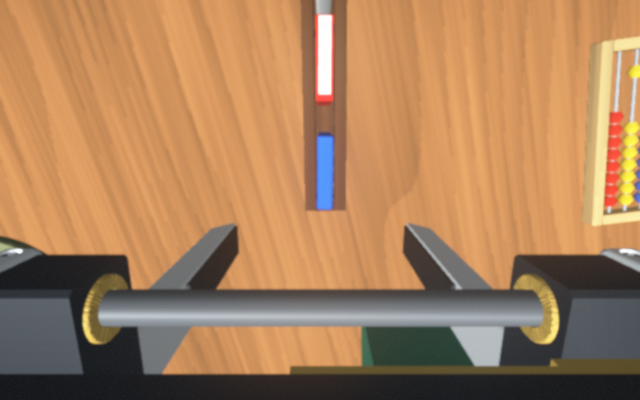

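View pics/t1.png

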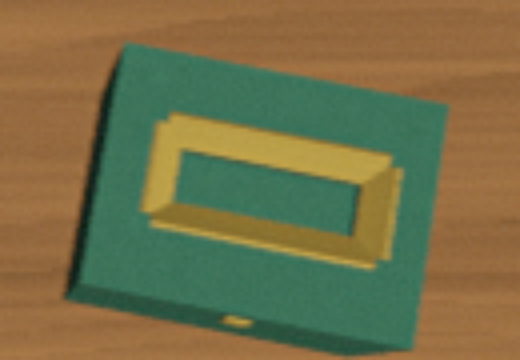

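The wrist view shows the blue calculator's top edge at (317–333, 132–209), lined up with the tool. The top crop shows the slot turned about −11.5°, so the tool yaw there should be about 78.5°. Next I descend and grasp.

Emit:
{"name": "send_rows", "arguments": {"series": [[[9,22,0],0,0],[[0,0,-30],0,0],[[0,0,-35],0,0],[[0,0,-35],0,0],[[0,0,-25],0,0],[[0,0,-13],0,0],[[0,0,0],0,0],[[0,0,0],0,0.6],[[0,0,0],0,1],[[0,0,0],0,1],[[0,0,0],0,1],[[0,0,0],0,1]], "squeeze": 25}}

```text
clock: 3.7
eef_pos: [457.3, 109.6, 165.1]
eef_rot: [3.141, -0.0, 1.329]
wrist_force: [0.1, -0.8, 3.3]
finger_gap: 14.0
finger_force: 25.0
```

Emit:
{"name": "send_rows", "arguments": {"series": [[[0,0,0],0,1],[[0,0,0],0,1],[[0,0,0],0,1]]}}

```text
clock: 4.0
eef_pos: [457.3, 109.6, 165.1]
eef_rot: [3.141, -0.0, 1.329]
wrist_force: [-1.6, -1.4, 6.2]
finger_gap: 13.8
finger_force: 25.0
```

Emit:
{"name": "send_rows", "arguments": {"series": [[[0,0,10],0,1],[[0,0,25],0,1],[[0,0,35],0,1],[[0,0,40],0,1],[[0,0,35],0,1],[[0,0,20],0,1],[[3,-20,0],0,1],[[5,-35,0],0,1],[[6,-40,0],0.5,1],[[6,-40,0],0.5,1],[[6,-40,0],0.5,1],[[6,-40,0],0.5,1]]}}

```text
clock: 5.2
eef_pos: [488.9, -107.0, 330.2]
eef_rot: [3.141, -0.0, 1.364]
wrist_force: [0.5, -0.2, -0.7]
finger_gap: 14.0
finger_force: 25.0
```

Emit:
{"name": "send_rows", "arguments": {"series": [[[5,-40,0],0.3,1],[[3,-25,0],0,1],[[1,-10,0],0,1],[[0,0,0],0,1],[[0,0,0],0,1],[[0,0,0],0,1]]}}

```text
clock: 5.8
eef_pos: [498.1, -179.2, 329.9]
eef_rot: [3.141, -0.0, 1.37]
wrist_force: [0.0, 0.3, -0.0]
finger_gap: 14.1
finger_force: 25.0
```

Run:
```python
from h import *
s=read_state(); print(s["clock"],s["eef_pos"],np.degrees(s["eef_rot"]),s["finger_gap"])
c=camera("wrist"); cv2.imwrite("pics/w2.png",c["color"])
d=camera("scene"); cv2.imwrite("pics/s2.png",cv2.resize(d["color"][60:260,130:430],None,fx=2.5,fy=2.5))
for n,c in (("w",c),("s",d)):
  for t in ("calculator_center","slot"):
    for r in spot_point(t,c)[:1]: print(n,t,r["confidence"],w(r["point"],c))
```

```text
5.8 [ 498.09072658 -179.18865275  329.90565372] [ 1.79990959e+02 -7.99550229e-03  7.85160946e+01] 14.056200440480602
w slot 0.86 [ 502.10173488 -184.61211541  126.85390201]
s calculator_center 0.69 [ 498.08725297 -183.96965898  217.68454678]
s slot 0.8 [ 503.12245742 -178.32937194  121.45381427]
```

View pics/w2.png

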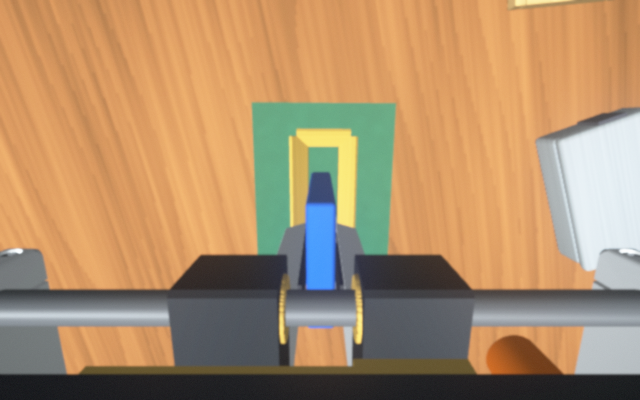

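View pics/s2.png

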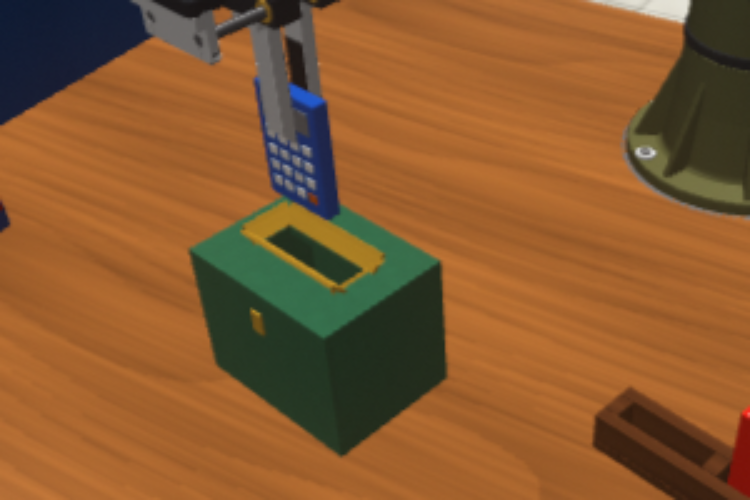

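The wrist view shows the slot opening at columns 308–338 (centre 323) with the calculator at about 320.5, and the lid edges symmetric. That means about 2 mm of offset and a good yaw. The scene view shows the calculator held upright over the slot. I'll shift 2 mm and go down.

Emit:
{"name": "send_rows", "arguments": {"series": [[[2,-2,0],0,1],[[0,0,-10],0,1],[[0,0,-15],0,1],[[0,0,-15],0,1],[[0,0,-10],0,1],[[0,0,-8],0,1],[[0,0,0],0,1]]}}

```text
clock: 6.8
eef_pos: [499.9, -182.3, 270.6]
eef_rot: [-3.14, -0.0, 1.369]
wrist_force: [0.3, -0.5, 0.7]
finger_gap: 13.9
finger_force: 25.0
```

Emit:
{"name": "send_rows", "arguments": {"series": [[[0,0,-10],0,1],[[0,0,-10],0,1],[[0,0,-8],0,1],[[0,0,0],0,1],[[0,0,0],0,1]]}}

```text
clock: 7.3
eef_pos: [500.1, -182.4, 243.6]
eef_rot: [-3.141, -0.0, 1.369]
wrist_force: [0.8, -0.3, 0.3]
finger_gap: 13.9
finger_force: 25.0
```

No contact, and the calculator is about 40 mm below the lid. Release, wait, then retreat.

Emit:
{"name": "send_rows", "arguments": {"series": [[[0,0,0],0,0.4],[[0,0,0],0,0.2],[[0,0,0],0,0.2],[[0,0,0],0,0.2],[[0,0,0],0,0.2],[[0,0,10],0,0.2],[[0,0,25],0,0.2],[[0,0,35],0,0.2],[[-10,35,20],0,0.2],[[-10,45,0],0,0.2],[[-10,45,0],0,0.2],[[0,30,0],0,0.2]]}}

```text
clock: 8.5
eef_pos: [469.0, -25.3, 334.9]
eef_rot: [3.14, -0.0, 1.37]
wrist_force: [-0.8, 0.2, -0.5]
finger_gap: 37.9
finger_force: 0.0
```

Run:
```python
from h import *
a=camera("top")["color"][170:260,330:460]; b=camera("scene")["color"][120:340,200:530]
a=cv2.resize(a,None,fx=3,fy=3); b=cv2.resize(b,None,fx=1.2,fy=1.2); H=max(a.shape[0],b.shape[0])
p=lambda x:cv2.copyMakeBorder(x,0,H-x.shape[0],0,0,0)
cv2.imwrite("pics/f.png",np.hstack([p(a),p(b)]))
```

```text
(no output)
```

View pics/f.png

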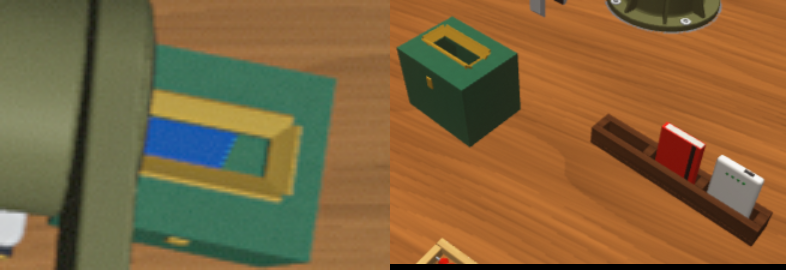

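The calculator shows blue below the lid through the slot (about 190,145), and nothing sticks out in the scene view. The notebook and power bank still stand in the rack.

```bash
python3 -c "
from cell import *
print(sign_off())"
```

```text
the job is handed in; nothing more can be done
None
```

I posted the blue calculator through the slot and it now lies inside the green box. The notebook and power bank still stand in the rack, and I handed the job in at about 8.6 s.

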